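# Free the gas canister from the ratchet clamp and store it upright

## Robot

A 6-joint arm with a two-finger parallel gripper is mounted at the origin on a cart in front of the work surface, level with it; the furniture and walls round the work are solid. World frame = base frame: x ahead of the robot, y to its left, z up, the work surface at z = 0. Lengths are in m, angles in rad, forces in N, time in s.
With the tool pointing down it reaches from about 0.275 to 1 m from the base axis. Payload 8.4 kg.
Tool frame: the origin (TCP) lies on the centre line of the jaws, within the pads' length; the fingertips stand 17 mm ahead of it and the grasp point (between the pads) lies 2 mm behind it (bot.tcp_to_tips is the z of the fingertips in the tool frame, in m); z points along the fingers, y is the line along which they close (so a half turn about z gives the same grasp; the last joint's range is limited). The gripper opens to 85 mm and grips with 20 to 120 N. Pads are 22 mm wide; open, the fingers measure 114 mm over their backs; the gripper's body (76 mm by 85 mm) begins 54 mm behind the grasp point. The pads swing forward as they close: fully open they stand 13 mm farther back than shut.
Start: joints at [-1.286, 0.353, 1.633, -0, 1.155, -0.002], TCP at [0.177, -0.599, 0.248] pointing down, gripper open.
Joint ranges: [-2.63, 2.63], [-0.92, 2.1], [0.06, 2.66], [-1.3, 4.44], [0, 2.69], [-3.02, 3.02]. Speed limits (rad/s): [2.22, 2.22, 2.79, 3.14, 3.14, 3.14].

## Interface

Orientations are given as a unit quaternion [x, y, z, w].
In Python, from workcell import bot, hand, kinematics, get_obs, vision, hand_in gives the robot as it stands. The module is installed in compiled form; this text tells all that it offers. Calls block until the motion is done:
- bot.reach(position, orientation): joint-space move of the TCP to a pose.
- bot.servo_line(position, ori=None, velocity=0.15): straight line of the TCP; ori=None keeps the orientation; velocity is the mean speed in m/s.
- bot.goto_joints(angles): joint-space move.
- hand.move_gripper(opening, strength=None): finger opening in m; strength is the grip in N (None keeps the last); returns when the fingers have stopped.
- bot.dwell(seconds).
- kinematics.solve_ik(position, orientation): joint angles nearest the present ones, or None.
- get_obs(): the state.
- vision.read_camera(name): name is "side" or "top" or "wrist"; returns a dict with "frame" (384x512x3 uint8, red, green, blue), "intrinsics" (3x3 intrinsics, pixels), "view" (4x4, takes a point from world to camera coordinates). Camera axes: x right, y down, z forward; pixel columns grow to the right and rows downward; lengths in m; the calibration is good to about 2 mm. A picture is of the moment at which its call begins. There is no depth.
A pose or a line that the arm cannot do raises bot.IKError and nothing moves.
- hand_in(): hands the job in; it is judged then, once.
The state is a dict: "time_s": time; "joint_pos": joint angles; "joint_vel": joint speeds; "joint_efforts": joint torques, N m; "position": TCP position; "orientation": TCP orientation; "wrist_force": force on the tool from outside, world axes, zero at the start; "ft_torque": the same for the moment, N m; "gripper_width": finger opening in m; "grip_force": force on a finger pad.
Only numpy, scipy, OpenCV 4.12 (cv2) and the standard library are available. Lean on these libraries where they do the work, as an engineer would, in place of code of your own. Each camera call takes 0.05 s, during which the arm holds its last target. There are 200 camera calls.

## Task

The small gas canister lies clamped in the ratchet clamp. Flip the direction lever on the ratchet to the loosening side (leaning the way the handle is to swing), swing the ratchet handle counter-clockwise to draw the jaw well clear of the canister, then raise the canister upright on the clamp's base plate with its foot butted against the stop plate. Finally carry it over and set it down standing upright on its foot in the shallow tray, leave the jaw open, and do not disturb the other things on the bench.

Things in the scene. Friction and masses are not known exactly. Their poses are not given: they have to be found in the camera images.
- clamp: Ratchet clamp, fixed: dark steel base plate x -40..135, y -76..16 mm in its frame, 6 mm thick. Origin at bench height, z up. The canister lies on the plate along this frame's -y (axis at x = 0, 24 mm up), foot about 1 mm from the stop plate, valve end overhanging the plate's -y edge. A fixed aluminium block (x -32..-18, y -60..-25 mm, 36 mm high) lies on its -x side, the jaw on its +x side.
- stop_face (a point): Foot of the stop plate's face, at the clamp's x = 0, y = 0, on the base plate's top (6 mm above the bench). The stop is an upright aluminium plate 60 mm wide (clamp x), 12 mm thick, top 54 mm above the bench; its face is the plane y = 0 and looks to the clamp's -y. The canister's foot is butted against it to raise it.
- jaw (a joint): Steel jaw (clamp y -59..-25 mm, 46.5 mm high) whose nose reaches 8 mm over the canister's side and holds it down. Value in m: 0 clamped, up to 0.018 open (moved along the clamp's +x). Clear of the canister from 0.009, well clear from 0.011. Driven only by the ratchet, 13.9 mm per rad of counter-clockwise turn; stays where it is left.
- ratchet_handle (a joint): Handle's swing about its upright axis, rad: at 0 it points 1.05 rad clockwise of the clamp's +x; grows counter-clockwise from above, starts 0..0.25, stays where left (0.3 N m friction). Lever set to loosen: swinging counter-clockwise has up to 0.5 rad free play, then draws the jaw back (0.7 N m, about 7 N at the knob); clockwise only clicks back. Lever on the other side: counter-clockwise only clicks.
- ratchet_lever (a joint): Direction lever on top of the handle, pivoted on its centre line 32 mm out from the ratchet's axis, rad relative to the handle. The ratchet drives to the side the lever leans to: +0.4 (end stop), counter-clockwise side = loosening; -0.4, clockwise side = tightening. Starts at -0.4..-0.3, stays where put; put it past +0.25. Takes 0.09 N m (3 N sideways on its tab).
- lever_tab (a point): Centre of the upright round tab at the outer end of the direction lever, 32 mm from the lever's pivot: a dark steel pin, diameter 10 mm, from 68.5 to 90.5 mm above the bench (this point at 80.5 mm). The top of the ratchet head under it is 66 mm, of the handle bar 63 mm above the bench.
- handle_axis (a point): Top centre of the round ratchet head (diameter 62 mm), on the upright axis about which the handle swings; 66 mm above the bench. A small hexagon on it stands 6 mm proud.
- knob (a point): Middle of the free part of the upright round black knob at the outer end of the ratchet handle, 112 mm from the ratchet's axis; diameter 16 mm, from the bar's top at 63 mm up to 94 mm above the bench; this point at 80 mm.
- canister: Gas canister of bare aluminium: rigid cylinder 36 mm in diameter, body 110 mm long with a flat foot, then a tapered shoulder and a brass valve reaching 77 mm from the origin; 0.22 to 0.37 kg. Origin at the middle of the body on its axis; x axis points from foot (x = -55 mm) to valve. Held lightly (about 5 N) across its sides near the valve end, it pivots between the fingers as that end is lifted.
- tray: Shallow grey tray, fixed, 100 x 100 mm outside, 4 mm walls 20 mm high, floor 4 mm thick; origin at the centre of its underside on the bench, z up. It stands to the right of the clamp.
- clear_tape: Roll of dark tape lying flat, 53 mm across, 19 mm high; origin under its centre. Leave alone.
- amber_bottle: Amber bottle, diameter 33 mm, 77 mm high, black cap; origin under its centre. Leave alone.
- parts_tin: Open round tin of small screws, diameter 60 mm, 18 mm high; origin under its centre. Leave alone.
- marker_a: Marker pen lying on the bench, 135 mm long, 17 mm thick; origin under its centre. Leave alone.
There are look-alikes about, which are no part of the job. What is shaped like the canister but red is not meant.

How it is judged:
By the outcome, as a careful person would: the job done as asked, in the order asked, and still so for the second after the job is handed in, with the robot touching nothing.
It also fails if it takes over 72 s, if anything falls off the work surface, if the arm or the gripper's body presses on something with over 40 N, if the wrist force passes 120 N, or if a joint passes its speed limit or range.

## Working session

There is one attempt and no reset: what is moved stays moved. The work goes in short steps, each a Python script; the robot and the scene stay as the last script left them, time stands still between calls to the robot, and variables do not carry over. Pictures are saved under pics/ and viewed, at most 11 in all, crops included, and the job is handed in when it is done.

```bash
mkdir -p pics; cat > h.py <<'E'
import numpy as np, cv2
from workcell import bot, hand, kinematics, get_obs, vision, hand_in
from scipy.spatial.transform import Rotation as R
def cam(n,save=None):
    c=vision.read_camera(n)
    if save: cv2.imwrite(f'pics/{save}.png',cv2.cvtColor(c['frame'],cv2.COLOR_RGB2BGR))
    return c
def onplane(c,uv,z):
    V=np.array(c['view']);K=np.array(c['intrinsics']);Rm=V[:3,:3];o=-Rm.T@V[:3,3]
    d=Rm.T@np.linalg.solve(K,[uv[0],uv[1],1.]);return o+d*(z-o[2])/d[2]
def proj(c,p):
    V=np.array(c['view']);q=np.array(c['intrinsics'])@(V[:3,:3]@np.array(p)+V[:3,3]);return q[:2]/q[2]
def down(yaw): # tool y axis (closing line) at angle yaw from world x ; z down
    y=np.array([np.cos(yaw),np.sin(yaw),0]);z=np.array([0,0,-1.]);return R.from_matrix(np.c_[np.cross(y,z),y,z]).as_quat()
E
python3 - <<'E'
from h import *
import pickle
d={}
for n in ['top','side']:
    c=cam(n);d[n]=c
    cv2.imwrite(f'pics/{n}0.png',cv2.resize(cv2.cvtColor(c['frame'],cv2.COLOR_RGB2BGR),(800,600),interpolation=cv2.INTER_CUBIC))
    print(n,np.round(c['intrinsics'],1).tolist(),np.round(c['view'],3).tolist())
pickle.dump(d,open('c0.pkl','wb'));o=get_obs();print(o['time_s'],o['orientation'],o['gripper_width'])
E
```

```text
top [[388.5, 0.0, 261.5], [0.0, 388.5, 194.4], [0.0, 0.0, 1.0]] [[-0.029, -1.0, 0.003, -0.042], [-0.99, 0.029, -0.14, 0.524], [0.14, -0.007, -0.99, 1.113], [0.0, 0.0, 0.0, 1.0]]
side [[364.9, 0.0, 259.8], [0.0, 364.9, 198.5], [0.0, 0.0, 1.0]] [[0.979, -0.205, 0.014, -0.499], [-0.095, -0.512, -0.854, 0.102], [0.182, 0.834, -0.521, 0.926], [0.0, 0.0, 0.0, 1.0]]
0.1 [ 9.89739366e-01  1.42882960e-01 -8.64821301e-05 -6.62745131e-04] 0.08526816750818003
```

View pics/top0.png

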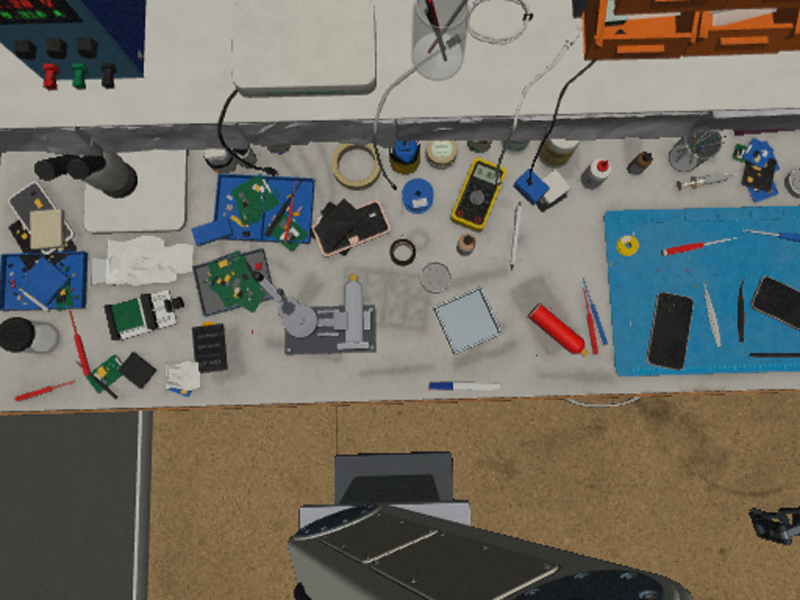

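View pics/side0.png

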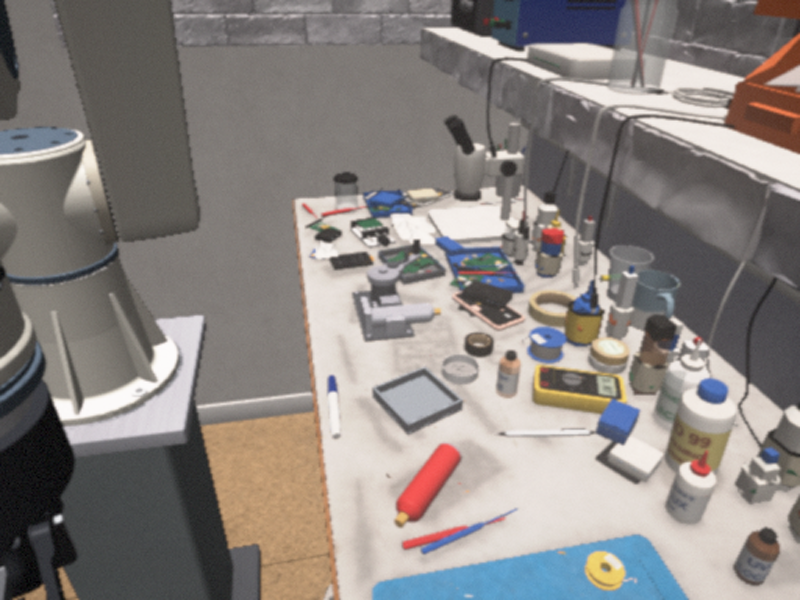

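The top view (800x600) shows the clamp around (330,325), with the handle's knob at about (265,283). The canister lies along world +x with its valve at (352,275), and the tray is at (467,320). I'll take coarse positions, then get a close view from the wrist camera.

```bash
python3 - <<'E'
from h import *
import pickle
d=pickle.load(open('c0.pkl','rb'));t=d['top']
s=512/800
for n,u,v,z in [('valve',352,277,.024),('foot',352,344,.03),('head',298,320,.066),('knob',266,283,.08),('tray',467,320,.02),('baseBL',285,355,.006),('baseBR',376,352,.006),('tin',436,277,.01),('tape',402,251,.01),('bottle',466,240,.07)]:
    print(n,np.round(onplane(t,(u*s,v*s),z),3))
p=[0.50,0.12,0.33];q=down(np.pi/2)
print(kinematics.solve_ik(p,q),kinematics.solve_ik(p,down(-np.pi/2)))
bot.reach(p,q if kinematics.solve_ik(p,q) is not None else down(-np.pi/2))
c=cam('wrist','w0')
pickle.dump(c,open('w0.pkl','wb'));print(np.round(c['view'],3).tolist(),np.round(c['intrinsics'],1).tolist())
cv2.imwrite('pics/w0b.png',cv2.resize(cv2.cvtColor(c['frame'],cv2.COLOR_RGB2BGR),(800,600),interpolation=cv2.INTER_CUBIC));print(get_obs()['time_s'],get_obs()['joint_pos'])
E
```

```text
valve [0.58  0.051 0.024]
foot [0.45  0.052 0.03 ]
head [0.495 0.148 0.066]
knob [0.563 0.203 0.08 ]
tray [ 0.491 -0.168  0.02 ]
baseBL [0.435 0.183 0.006]
baseBR [0.435 0.008 0.006]
tin [ 0.578 -0.112  0.01 ]
tape [ 0.632 -0.047  0.01 ]
bottle [ 0.635 -0.167  0.07 ]
[ 2.32627815e-01  1.05512924e-01  1.76809389e+00 -4.44089210e-16
  1.26798584e+00 -1.33816851e+00] [ 2.32627815e-01  1.05512924e-01  1.76809389e+00 -4.44089210e-16
  1.26798584e+00  1.80342414e+00]
[[0.001, 1.0, 0.001, -0.12], [0.962, -0.001, 0.273, -0.54], [0.273, 0.001, -0.962, 0.32], [0.0, 0.0, 0.0, 1.0]] [[293.8, 0.0, 250.1], [0.0, 293.8, 197.7], [0.0, 0.0, 1.0]]
2.9417 [ 2.31508015e-01  1.05731539e-01  1.76807439e+00 -1.08147866e-04
  1.26794862e+00 -1.33801621e+00]
```

View pics/w0b.png

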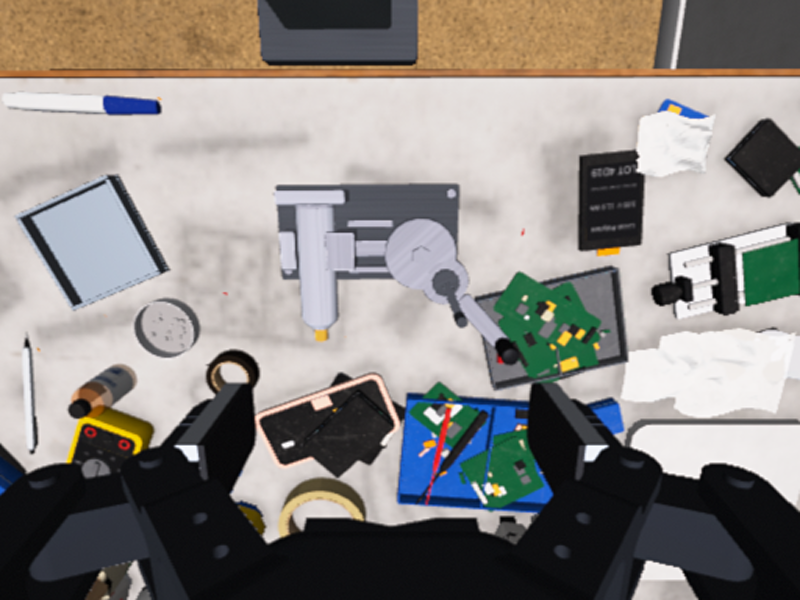

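The wrist view (800x600) is clear: ratchet head at (421,254), lever pivot at (446,281), tab near (461,320) and knob near (511,352). The plate's top edge is at row 185, with corners at columns 276 and 459. The valve is at (320,336). I'll zoom in to locate the tab and knob.

```bash
python3 - <<'E'
from h import *
im=cv2.imread('pics/w0.png')[105:245,165:345]
cv2.imwrite('pics/w0z.png',cv2.resize(im,None,fx=4,fy=4,interpolation=cv2.INTER_CUBIC))
E
```

```text
(no output)
```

View pics/w0z.png

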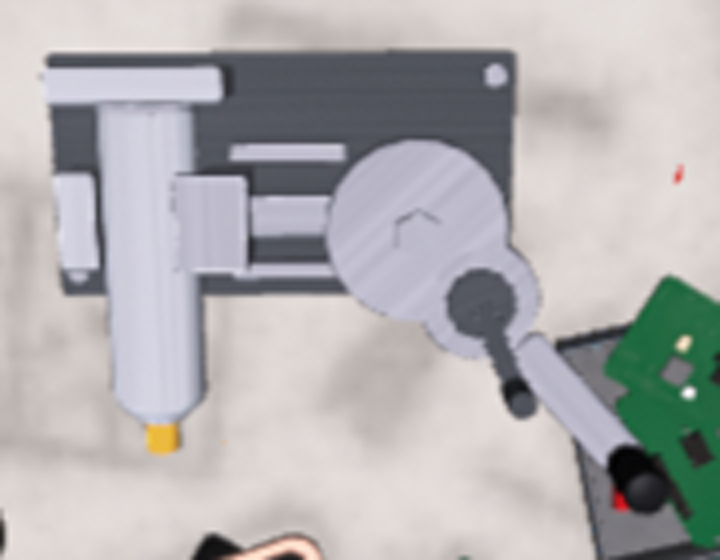

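```bash
python3 - <<'E'
from h import *
import pickle
c=pickle.load(open('w0.pkl','rb'));t=pickle.load(open('c0.pkl','rb'))['top']
P={}
for n,x,y,z in [('head',417,230,.066),('pivot',481,302,.069),('tab',520,401,.0905),('knob',643,491,.094),('TL',47,52,.006),('TR',515,50,.006),('BL',62,295,.006),('stopL',44,103,.054),('stopR',222,100,.054),('canL',113,350,.024),('canR',206,350,.024),('canL2',99,130,.024),('canR2',192,130,.024),('valve',163,452,.03)]:
    P[n]=onplane(c,(165+x/4,105+y/4),z);print(n,np.round(P[n],4))
a=lambda v:np.arctan2(v[1],v[0])
print('handle',a(P['knob']-P['head']),np.linalg.norm(P['knob']-P['head']),a(P['pivot']-P['head']),np.linalg.norm(P['pivot']-P['head']),'lever',a(P['tab']-P['pivot']),np.linalg.norm((P['tab']-P['pivot'])[:2]))
# tray from wrist mid: corners rim
for u,v in [(17,215),(108,176),(170,268),(76,309)]: print('tray',np.round(onplane(c,(u*.64,v*.64),.02),4))
# tray in top
for u,v in [(433,303),(480,286),(502,338),(452,356)]: print('trayT',np.round(onplane(t,(u*.64,v*.64),.02),4))
E
```

```text
head [0.4937 0.1454 0.066 ]
pivot [0.5175 0.1671 0.069 ]
tab [0.5456 0.1782 0.0905]
knob [0.5756 0.2193 0.094 ]
TL [0.4371 0.0118 0.006 ]
TR [0.4365 0.1843 0.006 ]
BL [0.5286 0.0113 0.006 ]
stopL [0.453  0.0212 0.054 ]
stopR [0.452  0.0805 0.054 ]
canL [0.546  0.0336 0.024 ]
canR [0.546  0.0689 0.024 ]
canL2 [0.464  0.0329 0.024 ]
canR2 [0.464  0.0664 0.024 ]
valve [0.5849 0.0518 0.03  ]
handle 0.7345167526025987 0.1138687681136792 0.738671344461359 0.03239592180252553 lever 0.3752505932629663 0.030231557801695362
tray [ 0.4643 -0.2279  0.02  ]
tray [ 0.4295 -0.1374  0.02  ]
tray [ 0.5144 -0.0921  0.02  ]
tray [ 0.5553 -0.19    0.02  ]
trayT [ 0.5255 -0.104   0.02  ]
trayT [ 0.556  -0.1959  0.02  ]
trayT [ 0.4542 -0.2333  0.02  ]
trayT [ 0.4227 -0.1365  0.02  ]
```

```bash
cat >> h.py <<'E'
AX=np.array([0.4937,0.1454])
def hp(th,r,lat,z): # point in handle frame
    return [*(AX+r*np.array([np.cos(th),np.sin(th)])+lat*np.array([-np.sin(th),np.cos(th)])),z]
E
python3 - <<'E'
from h import *
th=0.737;q=down(th)
hand.move_gripper(0.0,40)
bot.reach(hp(th,.062,-.036,.16),q)
bot.servo_line(hp(th,.062,-.036,.093),q,.12)
bot.servo_line(hp(th,.063,-.015,.093),q,.06)
print(np.round(get_obs()['wrist_force'],2))
bot.servo_line(hp(th,.062,-.003,.093),q,.06)
o=get_obs();print(np.round(o['wrist_force'],2),np.round(o['position'],4),hp(th,.062,-.003,.093))
bot.servo_line(hp(th,.062,-.03,.093),q,.12)
bot.servo_line(hp(th,.075,-.08,.24),q,.25)
c=cam('wrist','w1');o=get_obs();print(o['time_s'],o['gripper_width'],bot.tcp_to_tips)
cv2.imwrite('pics/w1b.png',cv2.resize(cv2.imread('pics/w1.png'),(800,600)))
import pickle;pickle.dump(c,open('w1.pkl','wb'))
E
```

```text
[ 0.26 -0.16  0.05]
[-0.6   0.53 -0.04] [0.5409 0.1851 0.0929] [np.float64(0.5416264703970429), np.float64(0.18484684315989522), 0.093]
7.3167 0.0001459629766791616 0.017
```

View pics/w1b.png

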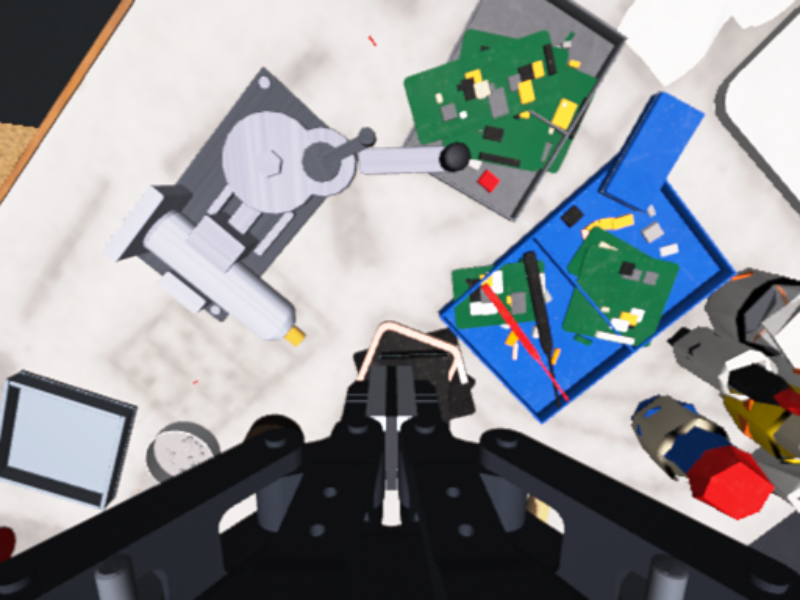

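The handle runs from the head at (268,162) to the knob at (457,155), and the tab at (367,137) now leans to the counter-clockwise side. I'll check the lever angle from these pixels, then swing the handle.

```bash
python3 - <<'E'
from h import *
import pickle
c=pickle.load(open('w1.pkl','rb'))
f=lambda u,v,z:onplane(c,(u*.64,v*.64),z)[:2]
H,P,T,K=f(270,162,.066),f(321,160,.069),f(368,135,.0905),f(457,154,.094)
a=lambda v:np.arctan2(v[1],v[0])
print(H,P,T,K,'handle',a(K-H),'lever rel',a(T-P)-a(K-H))
th=a(K-H)
q=down(th)
bot.reach(hp(th,.112,-.045,.13),q)
bot.servo_line(hp(th,.112,-.035,.088),q,.12)
lat=-.019
bot.servo_line(hp(th,.112,lat-.003,.088),q,.08)
th0=th
for k in range(1,8):
    t=th0+.19*k
    bot.servo_line(hp(t,.112,lat,.088),down(t),.11)
    F=get_obs()['wrist_force'];print(round(t-th0,2),np.round(F,1),round(-(F[0]*-np.sin(t)+F[1]*np.cos(t)),1))
print(get_obs()['time_s'])
E
```

```text
[0.49397857 0.14535384] [0.51696824 0.16768483] [0.53075596 0.19705319] [0.57439896 0.22286842] handle 0.7670014599605569 lever rel 0.3648637945111134
0.19 [-0.5 -0.  -0.1] -0.4
0.38 [0.3 0.6 0. ] 0.0
0.57 [ 1.  -0.   0.7] 1.0
0.76 [1.2 0.3 0.4] 1.2
0.95 [ 0.  -0.2 -0.3] -0.0
1.14 [ 0.8 -0.3  0.1] 0.7
1.33 [-0.1 -0.4  2.3] -0.2
11.1667
```

```bash
python3 - <<'E'
from h import *
import pickle
t=.767+1.33
bot.servo_line(hp(t,.112,-.035,.088),None,.15)
bot.servo_line(hp(t,.112,-.04,.15),None,.25)
bot.reach([0.47,0.11,0.30],down(np.pi/2))
c=cam('wrist','w2');pickle.dump(c,open('w2.pkl','wb'));print(get_obs()['time_s'])
im=cv2.imread('pics/w2.png')[80:260,130:390]
cv2.imwrite('pics/w2z.png',cv2.resize(im,None,fx=3,fy=3,interpolation=cv2.INTER_CUBIC))
E
```

```text
12.7417
```

View pics/w2z.png

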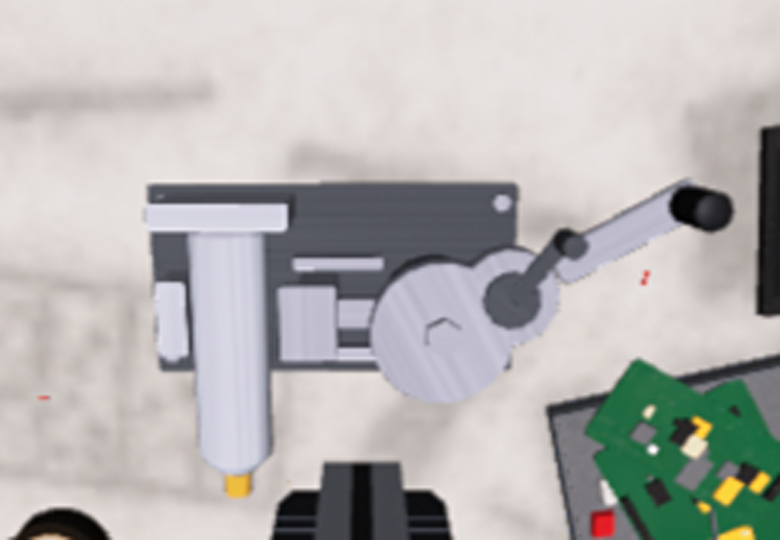

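The jaw's near edge is now at (278,320), with a visible gap to the canister. I'll quantify the opening and get the plate reference.

```bash
python3 - <<'E'
from h import *
import pickle
c=pickle.load(open('w2.pkl','rb'));c0=pickle.load(open('w0.pkl','rb'))
f=lambda x,y,z:np.round(onplane(c,(130+x/3,80+y/3),z),4)
g=lambda x,y,z:np.round(onplane(c0,(165+x/4,105+y/4),z),4)
print('jaw L',f(278,325,.0465),g(177,225,.0465),'R',f(337,325,.0465),g(247,225,.0465))
print('TL',f(149,185,.006),'TR',f(517,184,.006),'stop',f(150,231,.054),f(287,231,.054))
print('can',f(197,420,.024),f(271,420,.024),f(189,250,.024),f(264,250,.024),'valve tip',f(238,497,.026),'shoulder',f(236,472,.024))
E
```

```text
jaw L [0.495  0.0746 0.0465] [0.4949 0.0628 0.0465] R [0.4949 0.1006 0.0465] [0.495  0.0873 0.0465]
TL [0.4377 0.0121 0.006 ] TR [0.437 0.184 0.006] stop [0.4526 0.0226 0.054 ] [0.4525 0.08   0.054 ]
can [0.5477 0.0324 0.024 ] [0.5477 0.068  0.024 ] [0.4654 0.0327 0.024 ] [0.4653 0.0669 0.024 ] valve tip [0.5871 0.0509 0.026 ] shoulder [0.5747 0.0501 0.024 ]
```

The jaw has opened about 12.5 mm. I'll swing the handle a little further for margin, then grasp the canister lightly near its valve end.

```bash
python3 - <<'E'
from h import *
t=2.097
bot.reach(hp(t,.112,-.04,.14),down(t))
bot.servo_line(hp(t,.112,-.032,.088),None,.2)
for k in (0,.12,.24): bot.servo_line(hp(t+k,.112,-.019,.088),down(t+k),.1)
t+=.24
bot.servo_line(hp(t,.112,-.035,.088),None,.2)
bot.servo_line(hp(t,.112,-.04,.15),None,.25)
bot.reach([0.5437,0.0505,0.14],down(np.pi/2))
hand.move_gripper(0.058)
bot.servo_line([0.5437,0.0505,0.021],None,.15)
try: r=hand.move_gripper(0.030,5)
except Exception as e: print('strength',e); r=hand.move_gripper(0.030,20)
c=cam('wrist','w3');cam('side','s3')
o=get_obs();print(r,o['time_s'],o['gripper_width'],o['grip_force'],np.round(o['wrist_force'],2),np.round(o['position'],4))
a=cv2.imread('pics/w3.png');b=cv2.imread('pics/s3.png')[130:280,190:340]
cv2.imwrite('pics/m3.png',np.hstack([cv2.resize(a,(500,375)),cv2.resize(b,(300,300))[:,:]] if 0 else [cv2.resize(a,(450,375)),cv2.resize(b,(350,375))]))
E
```

```text
False 18.3917 0.03534914071553309 22.194595634937286 [ 0.87 -0.13  5.07] [0.5446 0.0505 0.0218]
```

View pics/m3.png

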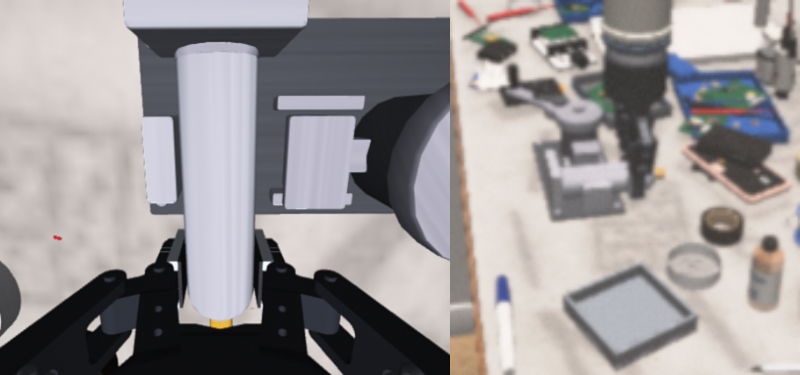

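The canister is between the pads and the jaw is well clear, but the grip is 22 N. I'll set a softer grip through the opening.

```bash
python3 - <<'E'
from h import *
for w in (.0352,.0355,.0358,.0360):
    hand.move_gripper(w,20);o=get_obs();print(w,o['gripper_width'],o['grip_force'],np.round(o['wrist_force'],1),o['time_s'])
    if o['grip_force']<8: break
E
```

```text
0.0352 0.035420739570097094 22.232488095760345 [ 0.7 -0.2  6.3] 18.6083
0.0355 0.035313710547817685 14.130561500787735 [ 0.9 -0.8  5. ] 18.825
0.0358 0.03573770207378595 5.994869247078896 [ 2.4 -1.1  5.2] 19.0417
```

```bash
python3 - <<'E'
from h import *
s=.0905
for d in range(0,91,10):
    f=np.deg2rad(d)
    bot.servo_line([.4527+.018*np.sin(f)+s*np.cos(f)+.0005,.0505,.006+s*np.sin(f)+.018*np.cos(f)-.003+.001*(d>0)],None,.06)
    o=get_obs();print(d,np.round(o['wrist_force'],1),round(o['grip_force'],1),round(o['gripper_width'],4),np.round(o['position'],4))
cam('side','s4');cam('wrist','w4');cam('top','t4')
a=cv2.imread('pics/w4.png');b=cv2.imread('pics/s4.png')[140:260,210:310]
cv2.imwrite('pics/m4.png',np.hstack([cv2.resize(a,(400,400)),cv2.resize(b,(400,400),interpolation=cv2.INTER_CUBIC)]));print(o['time_s'])
E
```

```text
0 [ 2.2 -0.6  6.1] 5.8 0.0355 [0.5446 0.0504 0.0215]
10 [ 1.6 -0.6 -0.6] 3.8 0.036 [0.5457 0.0506 0.0378]
20 [ 0.8  0.3 -0.5] 3.8 0.0355 [0.5446 0.0505 0.0523]
30 [-0.1  0.6 -1.4] 3.9 0.0359 [0.5406 0.0505 0.0653]
40 [ 0.7 -0.7  0.6] 4.1 0.0357 [0.5343 0.0505 0.0765]
50 [-0.1 -0.  -0.9] 4.1 0.0357 [0.5247 0.0505 0.0851]
60 [ 0.4  0.2 -0. ] 4.1 0.0358 [0.5137 0.0505 0.0916]
70 [1.3 0.6 2.8] 4.1 0.0357 [0.5007 0.0505 0.0953]
80 [-0.5  0.7  3.2] 4.2 0.0359 [0.4858 0.0505 0.0961]
90 [-1.7  0.6  1.3] 4.7 0.0359 [0.4701 0.0504 0.0941]
22.75
```

View pics/m4.png

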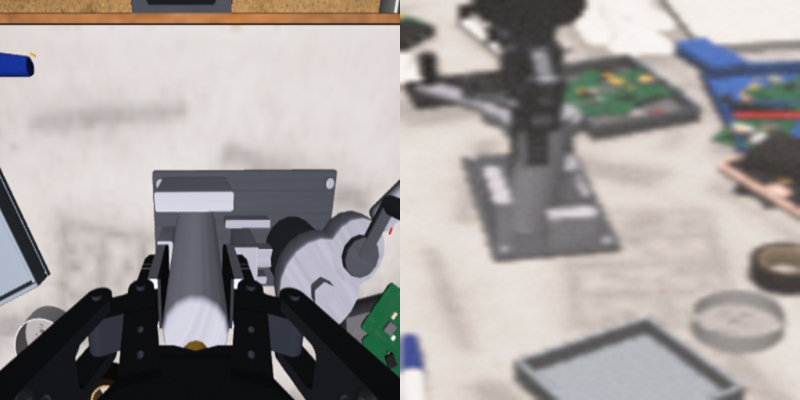

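The canister looks upright with its foot at the stop, and the valve tip is at roughly (195,346) in the left half. I'll check tilt by projecting the expected valve and shoulder points and comparing them with the brass and body pixels.

```bash
python3 - <<'E'
from h import *
bot.servo_line([.4707,.0505,.0925],None,.03)
bot.dwell(.2);o=get_obs();print(np.round(o['wrist_force'],1),np.round(o['position'],4),o['grip_force'])
c=cam('wrist','w5')
for z in (.006+.132,.006+.12):print(z,proj(c,[.4707,.0505,z]))
print('tilted 5deg away', proj(c,[.4707+.012,.0505,.137]),proj(c,[.4707-.012,.0505,.137]))
h=cv2.cvtColor(c['frame'],cv2.COLOR_RGB2HSV);m=cv2.inRange(h,(15,90,60),(35,255,255))
ys,xs=np.where(m[:, 200:300]);k=ys>310;print('brass',k.sum(),xs[k].min()+200,xs[k].max()+200,ys[k].min(),ys[k].max())
# foot-edge on stop-side: column brightness along axis
b=c['frame'][:,250].mean(1).astype(int);print([(i,b[i]) for i in range(170,384,4)])
E
```

```text
[-0.6 -0.7  3.3] [0.4709 0.0505 0.0925] 5.077570974826813
0.138 [249.48230868 332.53934549]
0.126 [249.5150598  308.91588059]
tilted 5deg away [249.47992375 360.11268801] [249.49113602 298.4922718 ]
brass 98 239 261 330 336
[(170, np.int64(75)), (174, np.int64(76)), (178, np.int64(77)), (182, np.int64(80)), (186, np.int64(215)), (190, np.int64(217)), (194, np.int64(217)), (198, np.int64(218)), (202, np.int64(150)), (206, np.int64(106)), (210, np.int64(106)), (214, np.int64(107)), (218, np.int64(106)), (222, np.int64(107)), (226, np.int64(107)), (230, np.int64(107)), (234, np.int64(108)), (238, np.int64(107)), (242, np.int64(107)), (246, np.int64(107)), (250, np.int64(107)), (254, np.int64(107)), (258, np.int64(107)), (262, np.int64(107)), (266, np.int64(107)), (270, np.int64(107)), (274, np.int64(107)), (278, np.int64(107)), (282, np.int64(107)), (286, np.int64(136)), (290, np.int64(193)), (294, np.int64(216)), (298, np.int64(220)), (302, np.int64(221)), (306, np.int64(217)), (310, np.int64(212)), (314, np.int64(211)), (318, np.int64(211)), (322, np.int64(214)), (326, np.int64(217)), (330, np.int64(104)), (334, np.int64(79)), (338, np.int64(15)), (342, np.int64(10)), (346, np.int64(14)), (350, np.int64(14)), (354, np.int64(14)), (358, np.int64(14)), (362, np.int64(13)), (366, np.int64(13)), (370, np.int64(14)), (374, np.int64(14)), (378, np.int64(14)), (382, np.int64(15))]
```

```bash
python3 - <<'E'
from h import *
c=cam('wrist')
for d in (0,2,4,6,8):
    f=np.deg2rad(90-d);ax=np.array([np.cos(f),0,np.sin(f)]);n=np.array([-np.sin(f),0,np.cos(f)])
    lc=np.array([.4527+.036*np.sin(f),.0505,.006])  # lower corner
    P=lambda a,r:lc+ax*a+n*(.018+r)
    print(d,'shoulder edge',proj(c,P(.110,.018))[1].round(),'brass base near',proj(c,P(.124,.006))[1].round(),'tip near',proj(c,P(.132,.006))[1].round(),'tip far',proj(c,P(.132,-.006))[1].round())
print('stop face top',proj(c,[.4527,.0505,.054]))
im=cv2.cvtColor(c['frame'],cv2.COLOR_RGB2BGR)[180:345,170:330]
cv2.imwrite('pics/w6.png',cv2.resize(im,None,fx=3.5,fy=3.5,interpolation=cv2.INTER_CUBIC))
E
```

```text
0 shoulder edge 251.0 brass base near 301.0 tip near 317.0 tip far 348.0
2 shoulder edge 262.0 brass base near 314.0 tip near 331.0 tip far 360.0
4 shoulder edge 273.0 brass base near 325.0 tip near 344.0 tip far 371.0
6 shoulder edge 283.0 brass base near 336.0 tip near 356.0 tip far 382.0
8 shoulder edge 293.0 brass base near 347.0 tip near 368.0 tip far 392.0
stop face top [249.63039665 203.56148209]
```

View pics/w6.png

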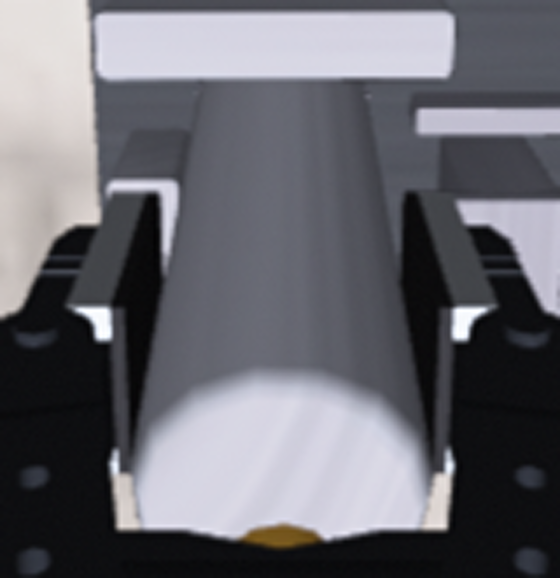

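The shoulder edge is at row 286, where 251 would be vertical. That means the canister leans about 5° away from the stop, supported by its foot edge. I'll ease it toward the stop, release it so it settles flat, and regrasp.

```bash
python3 - <<'E'
from h import *
def shoulder(tag):
    c=cam('wrist',tag);b=c['frame'][:,250].mean(1)
    e=proj(c,[.4527,.0505,.116])[1];b0=proj(c,[.4647,.0505,.130])[1]
    print(tag,'expected edge',round(e),'transition',[(i,int(b[i])) for i in range(230,320,6)],np.round(get_obs()['wrist_force'],1),get_obs()['grip_force'],get_obs()['time_s'])
bot.servo_line([.4660,.0505,.0925],None,.03);shoulder('a')
bot.servo_line([.4630,.0505,.0925],None,.03);shoulder('b')
hand.move_gripper(.042,20);bot.dwell(.4);shoulder('c')
E
```

```text
a expected edge 265 transition [(230, 90), (236, 89), (242, 91), (248, 90), (254, 90), (260, 91), (266, 90), (272, 91), (278, 90), (284, 157), (290, 218), (296, 220), (302, 213), (308, 209), (314, 210)] [-0.8 -0.2 -2.1] 5.134291425347328 23.8083
b expected edge 271 transition [(230, 83), (236, 83), (242, 83), (248, 83), (254, 83), (260, 83), (266, 83), (272, 82), (278, 87), (284, 181), (290, 216), (296, 218), (302, 210), (308, 208), (314, 211)] [ 0.3 -0.5 -3.4] 5.136081799864769 24.1083
c expected edge 270 transition [(230, 76), (236, 76), (242, 76), (248, 76), (254, 76), (260, 76), (266, 75), (272, 152), (278, 212), (284, 218), (290, 211), (296, 208), (302, 210), (308, 215), (314, 55)] [0.4 0.1 0.2] 0.0 24.7917
```

Upright now: the shoulder edge is at row 271 against 270 expected, with the foot butted at the stop. Next I'll centre the hand, grip firmly, carry and place.

```bash
python3 - <<'E'
from h import *
bot.servo_line([.4707,.0505,.0925],None,.05)
bot.dwell(.3)
hand.move_gripper(.030,35);o=get_obs();print(o['gripper_width'],o['grip_force'],np.round(o['wrist_force'],1))
bot.servo_line([.4717,.0505,.175],None,.12)
bot.servo_line([.490,-.165,.175],None,.15)
c=cam('wrist','w7');b=c['frame'][:,250].mean(1)
print(proj(c,[.472,-.165,.116+.0825]),[(i,int(b[i])) for i in range(230,320,6)])
cv2.imwrite('pics/w7b.png',cv2.resize(cv2.imread('pics/w7.png'),(800,600)));print(get_obs()['time_s'],np.round(get_obs()['wrist_force'],1))
E
```

```text
0.035164071966629476 34.80800449848175 [ 0.5 -0.7  2.9]
[247.96008037 252.11139029] [(230, 68), (236, 68), (242, 68), (248, 68), (254, 136), (260, 196), (266, 202), (272, 194), (278, 191), (284, 194), (290, 199), (296, 50), (302, 51), (308, 50), (314, 71)]
28.0917 [-0.6  0.  -3.6]
```

View pics/w7b.png

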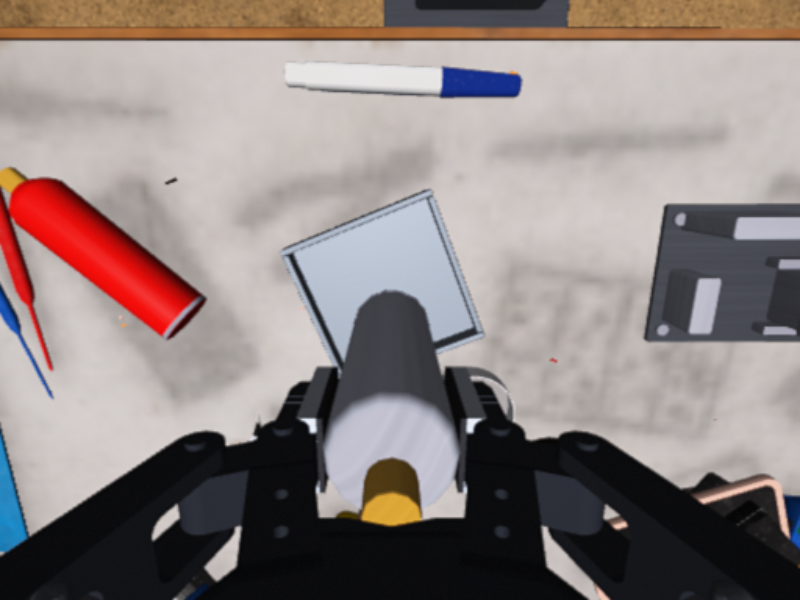

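The canister hangs upright. The tray's corners are at (283,252), (432,190) and (484,335), so I'll refine its centre from the two opposite ones and place the canister.

```bash
python3 - <<'E'
from h import *
c=cam('wrist');f=lambda u,v:onplane(c,(u*.64,v*.64),.02)
a,b=f(283,252),f(484,335);m=(a+b)/2;print(a,b,m)
if np.hypot(m[0]-.49,m[1]+.165)>.01: m=np.array([.49,-.165])
bot.servo_line([m[0],m[1],.10],None,.12)
for z in np.arange(.0925,.0875,-.0005):
    bot.servo_line([m[0],m[1],z],None,.03);F=get_obs()['wrist_force'][2]
    if F>1.5: break
print(z,F,get_obs()['position'])
hand.move_gripper(.044,20);bot.dwell(.5)
c=cam('wrist','w8');r=c['frame'][:,250].mean(1);print(proj(c,[m[0]-.018,m[1],.114]),[(i,int(r[i])) for i in range(230,320,6)])
hand.move_gripper(.07)
bot.servo_line([m[0],m[1],.26],None,.15)
bot.reach([.36,-.10,.33],down(np.pi/2))
bot.dwell(.5)
c=cam('wrist','w9');cam('side','s9');cam('top','t9')
A=cv2.imread('pics/w9.png');B=cv2.imread('pics/s9.png')[120:300,190:390];print(get_obs()['time_s'])
cv2.imwrite('pics/m9.png',np.hstack([cv2.resize(A,(400,400)),cv2.resize(B,(400,400))]))
E
```

```text
[ 0.46505269 -0.22997019  0.02      ] [ 0.51862069 -0.10377424  0.02      ] [ 0.49183669 -0.16687222  0.02      ]
0.09 7.337347092700302 [ 0.49210716 -0.16695174  0.0906457 ]
[249.56494567 252.41016023] [(230, 67), (236, 68), (242, 68), (248, 67), (254, 108), (260, 190), (266, 201), (272, 195), (278, 191), (284, 191), (290, 196), (296, 48), (302, 50), (308, 50), (314, 50)]
34.3667
```

View pics/m9.png

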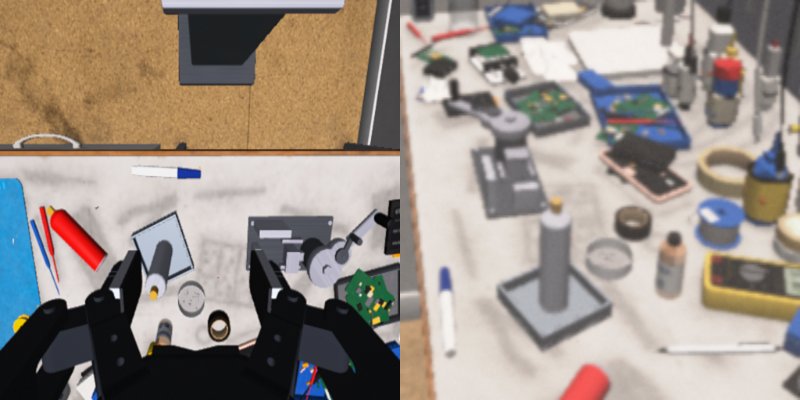

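The canister stands upright in the tray (side view, around (555,260)). The jaw is open and the other things are where they were, so I'll hand in.

```bash
python3 -c "
from h import *
print(hand_in())"
```

```text
the job is handed in; nothing more can be done
None
```

The job is handed in at about 34 s robot time: lever flipped, jaw drawn back well clear and left open, canister raised at the stop, then set upright in the tray; the final pictures show nothing else moved, and no verdict was returned.

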